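Put the seasoning jars back in their wooden holders

ROBOT

A 6-joint arm with a two-finger parallel gripper is mounted at the origin on a cart in front of the work surface, level with it; the furniture and walls round the work are solid. World frame = base frame: x ahead of the robot, y to its left, z up, the work surface at z = 0. Lengths are in mm, angles in rad, forces in N, time in s.
With the tool pointing down it reaches from about 400 to 925 mm from the base axis. Payload 12.5 kg.
Tool frame: the origin (TCP) lies at the very end of the fingers, on their centre line; the grasp point (between the pads) lies 19 mm behind it; z points along the fingers, x is the direction in which the jaws open and shut, and the axes are right-handed (so a half turn about z gives the same grasp; the last joint's range is limited). The gripper opens to 95 mm and grips with 3 to 60 N. Pads are 20 mm wide; open, the fingers measure 119 mm over their backs; the gripper's body (75 mm by 180 mm) begins 59 mm behind the grasp point.
Start: joints at [1.158, 0.491, 1.559, -0, 1.092, -0.106], TCP at [188.739, 595.839, 214.661] pointing down, gripper open.
Joint ranges: [-3.1, 3.1], [-0.84, 2.19], [0.05, 2.79], [-1.13, 4.28], [0.06, 2.93], [-2.69, 2.69]. Speed limits (rad/s): [2.22, 2.22, 2.79, 3.14, 3.14, 3.14].

INTERFACE

Orientations are given as [roll, pitch, yaw] about the fixed x, y, z axes, in that order (R = Rz(yaw) Ry(pitch) Rx(roll)).
In Python, from cell import env gives the robot as it stands.
- The arm moves only by the tool arm_command, never from a script. Its argument "motion" is one flat list of numbers, 7 for each row, row after row: the opening, from -1 (shut) to 1 (fully open), then the shift along the tool's x, y, z in mm, then the turn, a rotation vector about the tool's x, y, z in degrees. In form: [fingers, dx, dy, dz, rx, ry, rz, fingers, dx, dy, dz, rx, ry, rz, ...]. A call has 1 to 20 rows; each row is the pose to reach, as a shift and turn from the pose commanded when the call began, along the tool's axes at that moment; what a row does not reach only later rows make up. A row lasts 1/10 s, in which the tool goes at most 50 mm and 8.59 degrees, less where a joint would pass 70% of its speed; a pose out of reach is approached as far as the arm can. A call with a gripper value outside its range is refused whole. The fingers move at their own pace and stop on an object; the grip force is fixed at half the most. Time passes only in rows, so rows that repeat a pose let the fingers close. It gives the time, the measured TCP pose, the force and the opening at its end, in the units of the state.
- env.state(): the state, without advancing time (a new reading comes with each control period).
- env.read_camera(name): name is "scene" or "top" or "wrist"; returns (picture, depth): 384x512x3 uint8, red, green, blue; 384x512 float32, mm along the optical axis (not along the pixel's ray), 0 where there is no reading.
- env.calibration(name): a dict with "fx", "fy", "cx", "cy" (pixels), "cam_to_world" (4x4, takes a point from camera to world coordinates). Camera axes: x right, y down, z forward; pixel columns grow to the right and rows downward; lengths in mm; the calibration is good to about 2 mm. A picture is of the moment at which its call begins: read the wrist's pose just before it. calibration takes no time and is no camera call; for the wrist camera it gives the pose at the moment of the call.
- env.job_done(): hands the job in, once; it reports no verdict.
Trained networks look in the newest picture that a camera, given by its name, has taken for a name from the list of things; names that differ only in an ending like _2 or _b are one class to them, and where a whole thing is asked for, a point or a joint stands for the part that bears it (a point fixed in the world has none). Each returns a list of dicts, best first, with "confidence" (0 to 1); they miss things now and then, are a little off and sometimes report something else, mostly with a low value. They report only what shows in the picture. A call takes as long as a camera call.
- env.recognise(camera, label): "location" ([column, row] in pixels, amid what is visible of it).
- env.silhouettes(camera, label): "region" (384x512 bool, what is visible of it) and "location" ([column, row] in pixels, amid what is visible of it).
- env.spot_point(camera, label): "location" ([column, row] in pixels: a listed point, or the origin of a listed thing).
The state is a dict: "t": time; "joints": joint angles; "qvel": joint speeds; "tau": joint torques, N m; "eef_pos": TCP position; "tcp_rot": TCP orientation; "ft_force": force on the tool from outside, world axes, zero at the start; "moment": the same for the moment, N m; "opening": opening from 0.0 (shut) to 1.0 (fully open).
Only numpy, scipy, OpenCV 4.12 (cv2) and the standard library are available. Lean on these libraries where they do the work, as an engineer would, in place of code of your own. Each camera call takes 0.05 s, during which the arm holds its last target.

TASK

Put the seasonings away: stand each of the three slim spice jars upright in its own small round well of the three-well wooden rack, and each of the two wide jars upright in its own well of the two-well wooden stand, every jar right down on the bottom of its well. Leave the two tins and the twist timer standing where they are, and knock nothing over.

Things in the scene. Friction and masses are not known exactly. Their poses are not given: they have to be found in the camera images.
- spice_jar_1: slim glass spice jar with a green screw cap, standing upright, 46 mm diameter (body 44, cap 45), 106 mm tall, cap from 85 to 105 mm above its foot, about 0.11 kg. Its label is brown. Origin at the centre of its underside, z up along the jar; its yaw is of no account.
- spice_jar_2: slim glass spice jar with a green screw cap, standing upright, 46 mm diameter (body 44, cap 45), 106 mm tall, cap from 85 to 105 mm above its foot, about 0.11 kg. White and blue label. Origin at the centre of its underside, z up along the jar; its yaw is of no account.
- spice_jar_3: slim glass spice jar with a green screw cap, standing upright, 46 mm diameter (body 44, cap 45), 106 mm tall, cap from 85 to 105 mm above its foot, about 0.11 kg. White and blue label, the same as spice_jar_2. Origin at the centre of its underside, z up along the jar; its yaw is of no account.
- jar_1: wide jar of beige contents with a pale translucent lid, standing upright, 64 mm diameter (body 62), 97 mm tall, lid from 86 to 97 mm above its foot, about 0.36 kg. Origin at the centre of its underside, z up along the jar; its yaw is of no account.
- jar_2: wide jar of beige contents with a black lid, standing upright, 63 mm diameter (body 61), 94 mm tall, lid from 83 to 94 mm above its foot, about 0.33 kg. Origin at the centre of its underside, z up along the jar; its yaw is of no account.
- spice_rack: light wooden block, 84 x 210 x 30 mm (x, y, z), fixed to the worktop, with three round wells of 58 mm diameter in a row along its y axis, at y = -66, 0 and +66 mm, x = 0. Well floors lie 10 mm above the worktop, 20 mm below the block's top. Origin at the centre of its underside on the worktop; yaw within 0.22 rad of the robot's axes. Any spice jar may go into any of the three wells, one in each.
- jar_stand: light wooden block, 100 x 196 x 30 mm (x, y, z), fixed to the worktop, with two round wells of 78 mm diameter in a row along its y axis, at y = -47 and +47 mm, x = 0. Well floors lie 10 mm above the worktop, 20 mm below the block's top. Origin at the centre of its underside on the worktop; yaw within 0.22 rad of the robot's axes. Either wide jar may go into either well, one in each.
- tin_1: tall closed food tin, 75 mm diameter, 110 mm tall, loose; not part of the job, leave it standing. Origin at the centre of its underside. (Fixed things behind the holders, x over about 0.70 m: wire rack 0.14 m high at the right, glass jars 0.15 and 0.19 m high in the middle, jug 0.29 m high at the left; keep the gripper's body clear of them.)
- tin_2: low closed food tin, 75 mm diameter, 58 mm tall, loose; not part of the job, leave it standing. Origin at the centre of its underside.
- twist_timer: orange and white twist kitchen timer, 68 mm diameter, 57 mm tall, loose; not part of the job, leave it standing. Origin at the centre of its underside.

How it is judged:
By the outcome, as a careful person would: the job done as asked, in the order asked, and still so for the second after the job is handed in, with the robot touching nothing.
It also fails if it takes over 112 s, if anything falls off the work surface, if the arm or the gripper's body presses on something with over 40 N, if the wrist force passes 120 N, or if a joint passes its speed limit or range.

## Working session

There is one attempt and no reset: what is moved stays moved. The work goes in short steps, Python scripts to look and compute and a tool call to move; the robot and the scene stay as the last step left them, time stands still between calls to the robot, and variables do not carry over. Pictures are saved under pics/ and viewed, and the job is handed in when it is done.

Besides the shell and the picture viewer there is one more tool, called as name(argument=value, ...) on one line, values as JSON. arm_command: Moves the arm, as the interface text tells. Its arguments: {"type":"object","properties":{"motion":{"type":"array","items":{"type":"number"}}},"required":["motion"]}

```bash
mkdir -p pics
cat > h.py <<'E'
from cell import env
import numpy as np, cv2
def snap(cam,name):
    p,d=env.read_camera(cam); cv2.imwrite(f'pics/{name}.png',p[:,:,::-1]); return p,d
def world(cam,uv,d,c=None):
    c=c or env.calibration(cam); u,v=uv
    q=np.array([(u-c['cx'])/c['fx']*d,(v-c['cy'])/c['fy']*d,d,1]); return (np.array(c['cam_to_world'])@q)[:3]
def cloud(cam,d,c=None):
    c=c or env.calibration(cam); v,u=np.mgrid[0:384,0:512]
    P=np.stack([(u-c['cx'])/c['fx']*d,(v-c['cy'])/c['fy']*d,d,np.ones_like(d)],-1)@np.array(c['cam_to_world']).T
    P=P[...,:3]; P[d==0]=np.nan; return P
E
python3 - <<'E'
from h import *
print(env.state())
for c in ['scene','top']:
    p,d=snap(c,c+'0'); P=cloud(c,d); np.save(c+'0.npy',P)
    print(c,env.calibration(c))
    for l in ['spice_jar_1','jar_1','spice_rack','jar_stand','tin_1','twist_timer']:
        for r in env.silhouettes(c,l):
            m=r['region']; q=P[m]; q=q[~np.isnan(q[:,0])]
            if len(q): print(l,round(r['confidence'],2),np.round(r['location']),m.sum(),np.round(np.median(q,0)),np.round(np.percentile(q,2,axis=0)),np.round(np.percentile(q,98,axis=0)))
print(env.state()['t'])
E
```

```text
{'t': 0.0, 'joints': array([ 1.15838140e+00,  4.91555908e-01,  1.55947702e+00, -1.37441976e-05,
        1.09169150e+00, -1.05583316e-01]), 'qvel': array([ 0.00079658,  0.00122872, -0.00086686,  0.00063762,  0.00292689,
       -0.0012093 ]), 'tau': array([ 3.59441263e-03, -6.12651801e+01, -2.58166891e+01,  6.93629170e-02,
        4.83231072e-02, -8.86212592e-05]), 'eef_pos': array([188.64328636, 595.58286157, 214.05452354]), 'tcp_rot': array([-3.14148550e+00,  1.12675327e-03,  1.26397112e+00]), 'ft_force': array([0.24486192, 0.58659299, 0.45276442]), 'moment': array([-0.00770207, -0.00843105,  0.00815925]), 'opening': 0.9984435642528184}
scene {'fx': 459.12910051736276, 'fy': 459.12910051736276, 'cx': 256.063941250729, 'cy': 187.96629416222524, 'cam_to_world': array([[ 8.83798791e-01, -3.13988893e-01,  3.46858289e-01,
         7.02718465e+01],
       [-4.67602775e-01, -5.67867836e-01,  6.77402218e-01,
        -8.48992455e+02],
       [-1.57271072e-02, -7.60879160e-01, -6.48702985e-01,
         8.76184723e+02],
       [ 0.00000000e+00,  0.00000000e+00,  0.00000000e+00,
         1.00000
[... 1483 characters left out ...]
 -0.] [462. 220. 109.]
spice_jar_1 0.69 [391. 206.] 473 [ 433. -329.  102.] [ 414. -366.   -1.] [ 457. -316.  108.]
jar_1 0.86 [131. 170.] 642 [553. 374.  92.] [528. 355.   9.] [585. 411.  97.]
jar_1 0.61 [402. 152.] 669 [ 571. -362.   96.] [ 546. -398.   27.] [ 602. -340.  101.]
spice_rack 0.72 [311. 167.] 2293 [ 559. -135.   27.] [ 505. -232.    6.] [607. -32.  34.]
jar_stand 0.57 [193. 170.] 2414 [563. 208.  25.] [512. 114.   7.] [610. 304.  33.]
tin_1 0.71 [243. 212.] 725 [426.  70. 107.] [393.  36.   2.] [461. 106. 111.]
tin_1 0.56 [145. 216.] 739 [433. 344.  55.] [400. 313.   2.] [469. 385.  60.]
twist_timer 0.84 [298. 209.] 434 [441. -80.  33.] [ 413. -110.   19.] [472. -51.  58.]
0.7
```

View pics/top0.png

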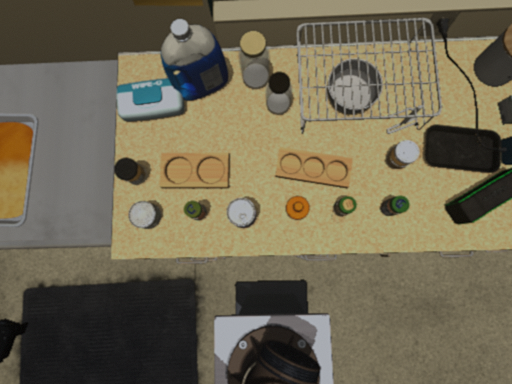

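View pics/scene0.png

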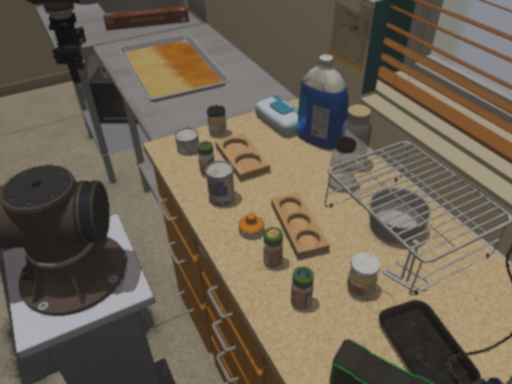

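```bash
cat > fit.py <<'E'
import numpy as np
from scipy.optimize import least_squares, minimize
def fitcirc(q,r):
    # robust: centre for known radius from side/top points' minimal enclosing: penalise points outside r, maximise coverage
    f=lambda c: np.maximum(np.hypot(q[:,0]-c[0],q[:,1]-c[1])-r,0)
    return f
E
python3 - <<'E'
import numpy as np, cv2
for cam in ['top','scene']:
    P=np.load(cam+'0.npy')
    def top(name,x,y,z0,z1,r=55):
        m=(np.hypot(P[...,0]-x,P[...,1]-y)<r)&(P[...,2]>z0)&(P[...,2]<z1)
        q=P[m][:,:2].astype(np.float32); (c,rad)=cv2.minEnclosingCircle(q)
        print(cam,name,m.sum(),np.round(c,1),round(rad,1),'mid',np.round((np.percentile(q,1,axis=0)+np.percentile(q,99,axis=0))/2,1),'z',np.round(np.median(P[m][:,2]),1))
    for a in [('sA',437,195,98,115),('sB',436,-202,98,115),('sC',435,-336,98,115),('jA',556,380,85,105),('jB',573,-372,85,105),('tin1',427,70,100,120),('tin2',434,347,50,70),('tim',443,-81,50,70)]: top(*a)
    # holders
    for n,(x0,x1,y0,y1) in {'rack':(480,640,-260,-10),'stand':(480,640,90,330)}.items():
        m=(P[...,0]>x0)&(P[...,0]<x1)&(P[...,1]>y0)&(P[...,1]<y1)&(P[...,2]>22)&(P[...,2]<38)
        print(cam,n,m.sum(),cv2.minAreaRect(P[m][:,:2].astype(np.float32)),np.median(P[m][:,2]))
E
```

```text
top sA 240 [440.8 199.8] 22.7 mid [440.5 199.5] z 105.8
top sB 238 [ 439.9 -204.9] 22.4 mid [ 439.8 -204.4] z 105.5
top sC 257 [ 436.9 -338.4] 22.8 mid [ 436.1 -338. ] z 105.5
top jA 426 [557.5 384.1] 31.4 mid [556.8 384.3] z 93.9
top jB 469 [ 577.1 -371.3] 32.0 mid [ 576.6 -370.8] z 97.1
top tin1 646 [428.8  72.1] 37.3 mid [428.6  71.6] z 107.4
top tin2 585 [435.4 349.4] 38.0 mid [435.1 349.4] z 55.7
top tim 66 [444.6 -81.1] 12.6 mid [444.  -81.2] z 56.3
top rack 1280 ((558.9756469726562, -132.2390594482422), (209.65713500976562, 85.22815704345703), 78.89703369140625) 29.992719087807018
top stand 1235 ((561.841552734375, 210.64279174804688), (197.26055908203125, 98.59622192382812), 88.09727478027344) 30.148557427849028
scene sA 140 [441.5 196.5] 24.4 mid [440.7 195.9] z 107.4
scene sB 252 [ 440.5 -208.5] 23.5 mid [ 439.9 -207.8] z 107.0
scene sC 328 [ 437.9 -340.9] 23.5 mid [ 437.9 -341.2] z 106.6
scene jA 199 [557.2 382.8] 33.7 mid [558.2 381.3] z 95.6
scene jB 595 [ 578.2 -374.4] 32.4 mid [ 577.4 -375.2] z 98.1
scene tin1 455 [431.4  68.7] 39.4 mid [430.1  69.2] z 109.1
scene tin2 303 [438.1 349.5] 41.1 mid [437.4 348.5] z 57.2
scene tim 67 [444.9 -85.8] 13.6 mid [445.5 -86. ] z 57.5
scene rack 1304 ((561.3390502929688, -133.9276123046875), (216.43081665039062, 87.27503204345703), 78.80994415283203) 31.193906904449875
scene stand 853 ((563.25537109375, 210.91073608398438), (205.3537139892578, 102.95303344726562), 88.59811401367188) 31.33708276193795
```

arm_command(motion=[1, -303, 360, 14, 0, 0, 72.4, 1, -303, 360, 14, 0, 0, 72.4, 1, -303, 360, 14, 0, 0, 72.4, 1, -303, 360, 14, 0, 0, 72.4, 1, -303, 360, 14, 0, 0, 72.4, 1, -303, 360, 14, 0, 0, 72.4, 1, -303, 360, 14, 0, 0, 72.4, 1, -303, 360, 14, 0, 0, 72.4, 1, -303, 360, 14, 0, 0, 72.4, 1, -303, 360, 14, 0, 0, 72.4, 1, -303, 360, 14, 0, 0, 72.4, 1, -303, 360, 14, 0, 0, 72.4, 1, -303, 360, 14, 0, 0, 72.4, 1, -303, 360, 14, 0, 0, 72.4])

```text
t: 2.1
eef_pos: [439.9, 199.2, 200.7]
tcp_rot: [-3.141, -0.0, 0.002]
ft_force: [-0.4, -1.2, 0.4]
opening: 0.998
```

Run:
```python
from h import *
c=env.calibration('wrist'); p,d=snap('wrist','w1'); P=cloud('wrist',d,c)
print(env.state()['eef_pos'],c['cam_to_world'][:3])
m=(np.hypot(P[...,0]-440,P[...,1]-198)<45)&(P[...,2]>98)&(P[...,2]<115)
q=P[m][:,:2].astype(np.float32); print(m.sum(),cv2.minEnclosingCircle(q) if len(q) else 0)
```

```text
[439.94202364 199.16189443 200.71393667] [[ 9.99998298e-01  1.76491225e-03  5.38323742e-04  4.39880600e+02]
 [ 1.84518420e-03 -9.56767021e-01 -2.90849552e-01  2.81926667e+02]
 [ 1.72646512e-06  2.90850051e-01 -9.56768649e-01  3.70540521e+02]]
1803 ((440.2303161621094, 199.0382080078125), 22.745288848876953)
```

View pics/w1.png

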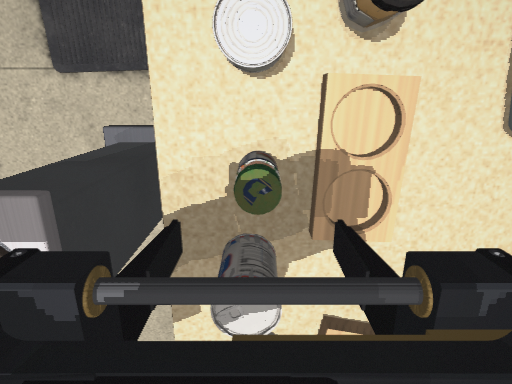

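arm_command(motion=[1, 0, 0, 40, 0, 0, 0, 1, 0, 0, 80, 0, 0, 0, 1, 0, 0, 110, 0, 0, 0, 1, 0, 0, 135, 0, 0, 0, 1, 0, 0, 150, 0, 0, 0, 1, 0, 0, 155, 0, 0, 0, 1, 0, 0, 155, 0, 0, 0, -1, 0, 0, 155, 0, 0, 0, -1, 0, 0, 155, 0, 0, 0, -1, 0, 0, 155, 0, 0, 0, -1, 0, 0, 155, 0, 0, 0, -1, 0, 0, 155, 0, 0, 0, -1, 0, 0, 155, 0, 0, 0, -1, 0, 0, 155, 0, 0, 0, -1, 0, 0, 155, 0, 0, 0])

```text
t: 3.65
eef_pos: [440.4, 198.3, 45.6]
tcp_rot: [-3.142, 0.0, 0.0]
ft_force: [-1.4, 0.0, 1.3]
opening: 0.478
```

arm_command(motion=[-1, 0, 0, -10, 0, 0, 0, -1, 0, 0, -35, 0, 0, 0, -1, 0, 0, -70, 0, 0, 0, -1, 0, 0, -110, 0, 0, 0, -1, 0, 0, -140, 0, 0, 0, -1, 0, 0, -155, 0, 0, 0, -1, 5, 11, -160, 0, 0, 0, -1, 16, 32, -160, 0, 0, 0, -1, 32, 64, -160, 0, 0, 0, -1, 48, 96, -160, 0, 0, 0, -1, 63, 128, -160, 0, 0, 0, -1, 79, 160, -160, 0, 0, 0, -1, 95, 192, -160, 0, 0, 0, -1, 111, 224, -160, 0, 0, 0, -1, 123, 248, -160, 0, 0, 0, -1, 129, 262, -160, 0, 0, 0, -1, 132, 267, -160, 0, 0, 0, -1, 132, 267, -160, 0, 0, 0, -1, 132, 267, -160, 0, 0, 0])

```text
t: 5.55
eef_pos: [572.0, -67.8, 205.5]
tcp_rot: [-3.141, 0.001, 0.001]
ft_force: [-0.4, 0.6, -1.7]
opening: 0.478
```

```bash
cat > well.py <<'E'
from h import *
import sys
def holes(P,x,y,r,R=70):
    # well floor points z 5..20 near guess; rim boundary via block-top points fitting
    from scipy.optimize import minimize
    m=(np.hypot(P[...,0]-x,P[...,1]-y)<r+12)
    q=P[m]; t=q[(q[:,2]>25)&(q[:,2]<36)]; f=q[(q[:,2]>0)&(q[:,2]<22)]
    def cost(c): return np.maximum(r-np.hypot(t[:,0]-c[0],t[:,1]-c[1]),0).sum()+np.maximum(np.hypot(f[:,0]-c[0],f[:,1]-c[1])-r,0).sum()+1e-3*np.hypot(c[0]-x,c[1]-y)
    s=minimize(cost,[x,y],method='Nelder-Mead'); return np.round(s.x,1),len(t),len(f),round(s.fun,1)
E
python3 - <<'E'
from well import *
print(env.state()['eef_pos'],env.state()['opening'])
c=env.calibration('wrist'); p,d=snap('wrist','w2'); P=cloud('wrist',d,c)
T=np.load('top0.npy'); S=np.load('scene0.npy')
for n,x,y,r in [('r3',572,-68,29),('r2',559.3,-132.7,29),('r1',546.6,-197.5,29),('s2',564,258,39),('s1',561,164,39)]:
    print(n,'top',holes(T,x,y,r),'scene',holes(S,x,y,r),'wrist',holes(P,x,y,r) if n[0]=='r' else '')
E
```

```text
[572.01826199 -67.82766447 205.51023287] 0.4775138955364588
r3 top (array([572. , -67.8]), 318, 306, np.float64(83.1)) scene (array([574. , -69.2]), 261, 237, np.float64(421.3)) wrist (array([571.5, -68. ]), 1403, 1510, np.float64(592.3))
r2 top (array([ 559.3, -132.3]), 313, 313, np.float64(101.2)) scene (array([ 560.2, -134.1]), 297, 256, np.float64(448.5)) wrist (array([ 559.3, -132.7]), 187, 0, np.float64(0.0))
r1 top (array([ 546.4, -196.9]), 322, 314, np.float64(97.0)) scene (array([ 547.3, -199. ]), 337, 313, np.float64(610.7)) wrist (array([ 546.6, -197.5]), 0, 0, np.float64(0.0))
s2 top (array([563.8, 257.9]), 405, 541, np.float64(124.5)) scene (array([564.5, 257.4]), 219, 238, np.float64(385.6)) wrist 
s1 top (array([560.6, 163.8]), 413, 554, np.float64(155.6)) scene (array([562.7, 162.2]), 252, 280, np.float64(430.0)) wrist
```

View pics/w2.png

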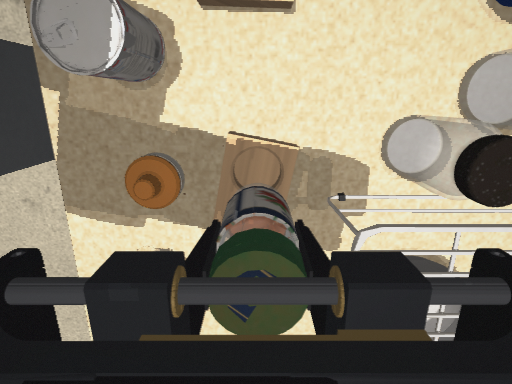

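arm_command(motion=[-1, 0, 0, 15, 0, 0, 0, -1, 0, 0, 45, 0, 0, 0, -1, 0, 0, 80, 0, 0, 0, -1, 0, 0, 110, 0, 0, 0, -1, 0, 0, 125, 0, 0, 0, -1, 0, 0, 135, 0, 0, 0, -1, 0, 0, 142, 0, 0, 0, -1, 0, 0, 147, 0, 0, 0, -1, 0, 0, 149, 0, 0, 0, -1, 0, 0, 150, 0, 0, 0, -1, 0, 0, 150, 0, 0, 0, -1, 0, 0, 150, 0, 0, 0])

```text
t: 6.8
eef_pos: [572.7, -68.7, 56.0]
tcp_rot: [3.142, -0.001, 0.0]
ft_force: [-0.8, -0.9, -0.3]
opening: 0.48
```

arm_command(motion=[1, 0, 0, 0, 0, 0, 0, 1, 0, 0, 0, 0, 0, 0, 1, 0, 0, 0, 0, 0, 0, 1, 0, 0, 0, 0, 0, 0, 1, 0, 0, -20, 0, 0, 0, 1, 0, 0, -60, 0, 0, 0, 1, 0, 0, -100, 0, 0, 0, 1, 0, 0, -135, 0, 0, 0, 1, -10, 10, -150, 0, 0, 0, 1, -35, 36, -150, 0, 0, 0, 1, -65, 68, -150, 0, 0, 0, 1, -95, 99, -150, 0, 0, 0, 1, -120, 125, -150, 0, 0, 0, 1, -130, 135, -150, 0, 0, 0, 1, -132.5, 137.5, -150, 0, 0, 0, 1, -132.5, 137.5, -150, 0, 0, 0, 1, -132.5, 137.5, -150, 0, 0, 0])

```text
t: 8.5
eef_pos: [440.7, -205.6, 205.4]
tcp_rot: [-3.141, -0.0, 0.001]
ft_force: [0.7, -0.5, 0.7]
opening: 1.0
```

```bash
cat > look.py <<'E'
from well import *
import sys
n,x,y,z0,z1=sys.argv[1],*map(float,sys.argv[2:6])
c=env.calibration('wrist'); s=env.state(); p,d=snap('wrist',n); P=cloud('wrist',d,c)
print(s['eef_pos'],s['opening'])
m=(np.hypot(P[...,0]-x,P[...,1]-y)<50)&(P[...,2]>z0)&(P[...,2]<z1)
q=P[m][:,:2].astype(np.float32); print(m.sum(),cv2.minEnclosingCircle(q) if len(q) else 0)
E
python3 look.py w3 440 -205 98 115
```

```text
[ 440.6862568  -205.59471217  205.4247446 ] 1.0004575190774685
1714 ((439.4816589355469, -205.94459533691406), 22.51152801513672)
```

View pics/w3.png

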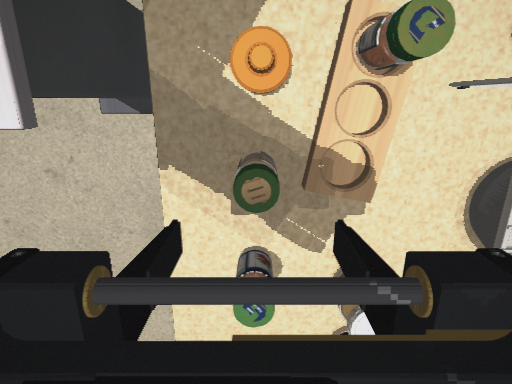

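arm_command(motion=[1, -0.7, 0, 40, 0, 0, 0, 1, -0.7, 0, 80, 0, 0, 0, 1, -0.7, 0, 115, 0, 0, 0, 1, -0.7, 0, 140, 0, 0, 0, 1, -0.7, 0, 155, 0, 0, 0, 1, -0.7, 0, 160, 0, 0, 0, 1, -0.7, 0, 160, 0, 0, 0, -1, -0.7, 0, 160, 0, 0, 0, -1, -0.7, 0, 160, 0, 0, 0, -1, -0.7, 0, 160, 0, 0, 0, -1, -0.7, 0, 160, 0, 0, 0, -1, -0.7, 0, 160, 0, 0, 0, -1, -0.7, 0, 160, 0, 0, 0, -1, -0.7, 0, 160, 0, 0, 0, -1, -0.7, 0, 160, 0, 0, 0])

```text
t: 10.05
eef_pos: [439.4, -206.3, 45.7]
tcp_rot: [-3.142, -0.0, 0.0]
ft_force: [-0.2, -0.1, 0.7]
opening: 0.479
```

arm_command(motion=[-1, 0, 0, -10, 0, 0, 0, -1, 0, 0, -35, 0, 0, 0, -1, 0, 0, -70, 0, 0, 0, -1, 0, 0, -110, 0, 0, 0, -1, 0, 0, -140, 0, 0, 0, -1, 0, 0, -155, 0, 0, 0, -1, 6, -4, -160, 0, 0, 0, -1, 20, -12, -160, 0, 0, 0, -1, 44, -27, -160, 0, 0, 0, -1, 70, -43, -160, 0, 0, 0, -1, 94, -57, -160, 0, 0, 0, -1, 112, -68, -160, 0, 0, 0, -1, 119.5, -73, -160, 0, 0, 0, -1, 119.5, -73, -160, 0, 0, 0, -1, 119.5, -73, -160, 0, 0, 0, -1, 119.5, -73, -160, 0, 0, 0])

```text
t: 11.65
eef_pos: [558.2, -133.6, 205.4]
tcp_rot: [-3.141, 0.001, -0.0]
ft_force: [-0.3, -0.6, -0.5]
opening: 0.482
```

```bash
python3 look.py w4 572 -68 106 125
```

```text
[ 558.21092886 -133.55760916  205.44897286] 0.48150481182654653
2225 ((572.4688110351562, -67.9237060546875), 22.60858726501465)
```

View pics/w4.png

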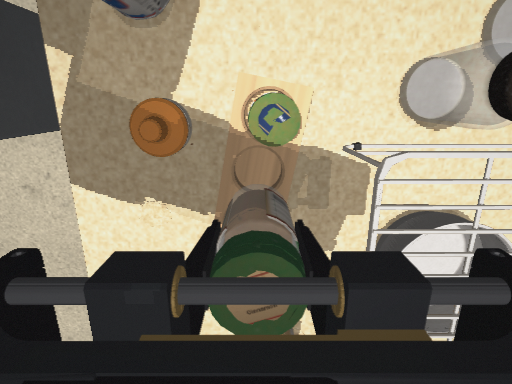

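arm_command(motion=[-1, 0.8, -0.7, 15, 0, 0, 0, -1, 0.8, -0.7, 45, 0, 0, 0, -1, 0.8, -0.7, 80, 0, 0, 0, -1, 0.8, -0.7, 110, 0, 0, 0, -1, 0.8, -0.7, 125, 0, 0, 0, -1, 0.8, -0.7, 135, 0, 0, 0, -1, 0.8, -0.7, 142, 0, 0, 0, -1, 0.8, -0.7, 147, 0, 0, 0, -1, 0.8, -0.7, 149, 0, 0, 0, -1, 0.8, -0.7, 150, 0, 0, 0, -1, 0.8, -0.7, 150, 0, 0, 0, -1, 0.8, -0.7, 150, 0, 0, 0])

```text
t: 12.9
eef_pos: [559.8, -132.5, 56.0]
tcp_rot: [3.141, -0.001, 0.0]
ft_force: [-0.2, -0.1, -0.9]
opening: 0.475
```

arm_command(motion=[1, 0, 0, 0, 0, 0, 0, 1, 0, 0, 0, 0, 0, 0, 1, 0, 0, 0, 0, 0, 0, 1, 0, 0, 0, 0, 0, 0, 1, 0, 0, -20, 0, 0, 0, 1, 0, 0, -60, 0, 0, 0, 1, 0, 0, -100, 0, 0, 0, 1, 0, 0, -135, 0, 0, 0, 1, -7, 12, -150, 0, 0, 0, 1, -22, 37, -150, 0, 0, 0, 1, -44, 74, -150, 0, 0, 0, 1, -66, 111, -150, 0, 0, 0, 1, -88, 148, -150, 0, 0, 0, 1, -108, 181, -150, 0, 0, 0, 1, -120, 201, -150, 0, 0, 0, 1, -123, 206.5, -150, 0, 0, 0, 1, -123, 206.5, -150, 0, 0, 0, 1, -123, 206.5, -150, 0, 0, 0])

```text
t: 14.7
eef_pos: [436.9, -338.4, 205.3]
tcp_rot: [-3.141, 0.0, 0.001]
ft_force: [-0.2, -0.1, -0.2]
opening: 1.0
```

```bash
python3 look.py w5 436.5 -339 98 115
```

```text
[ 436.8542598  -338.39329117  205.25549655] 0.9999396795361619
1720 ((437.0701904296875, -340.2548522949219), 22.655858993530273)
```

View pics/w5.png

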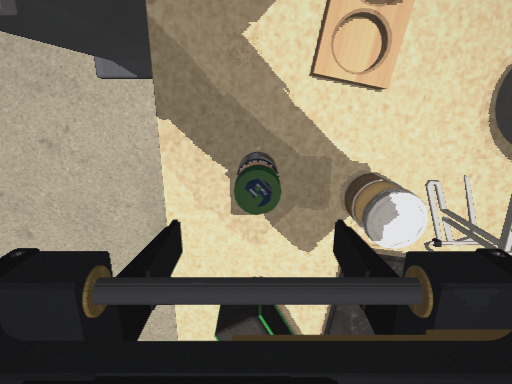

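arm_command(motion=[1, 0, 1.5, 40, 0, 0, 0, 1, 0, 1.5, 80, 0, 0, 0, 1, 0, 1.5, 115, 0, 0, 0, 1, 0, 1.5, 140, 0, 0, 0, 1, 0, 1.5, 155, 0, 0, 0, 1, 0, 1.5, 160, 0, 0, 0, 1, 0, 1.5, 160, 0, 0, 0, -1, 0, 1.5, 160, 0, 0, 0, -1, 0, 1.5, 160, 0, 0, 0, -1, 0, 1.5, 160, 0, 0, 0, -1, 0, 1.5, 160, 0, 0, 0, -1, 0, 1.5, 160, 0, 0, 0, -1, 0, 1.5, 160, 0, 0, 0, -1, 0, 1.5, 160, 0, 0, 0, -1, 0, 1.5, 160, 0, 0, 0])

```text
t: 16.25
eef_pos: [436.7, -340.5, 45.6]
tcp_rot: [-3.141, 0.0, 0.0]
ft_force: [-0.8, -0.0, 1.4]
opening: 0.486
```

arm_command(motion=[-1, 0, 0, -10, 0, 0, 0, -1, 0, 0, -35, 0, 0, 0, -1, 0, 0, -70, 0, 0, 0, -1, 0, 0, -110, 0, 0, 0, -1, 0, 0, -140, 0, 0, 0, -1, 0, 0, -155, 0, 0, 0, -1, 5, -7, -160, 0, 0, 0, -1, 17, -22, -160, 0, 0, 0, -1, 34, -44, -160, 0, 0, 0, -1, 53, -69, -160, 0, 0, 0, -1, 72, -94, -160, 0, 0, 0, -1, 90, -117, -160, 0, 0, 0, -1, 103, -134, -160, 0, 0, 0, -1, 110, -143, -160, 0, 0, 0, -1, 110, -143, -160, 0, 0, 0, -1, 110, -143, -160, 0, 0, 0])

```text
t: 17.85
eef_pos: [546.3, -197.7, 205.3]
tcp_rot: [-3.141, 0.001, 0.001]
ft_force: [-0.2, -0.3, -1.2]
opening: 0.479
```

```bash
python3 look.py w6 559 -132.5 106 125
```

```text
[ 546.25394776 -197.6588768   205.26645587] 0.4794133297219353
2434 ((561.7667236328125, -118.46661376953125), 36.25285720825195)
```

View pics/w6.png

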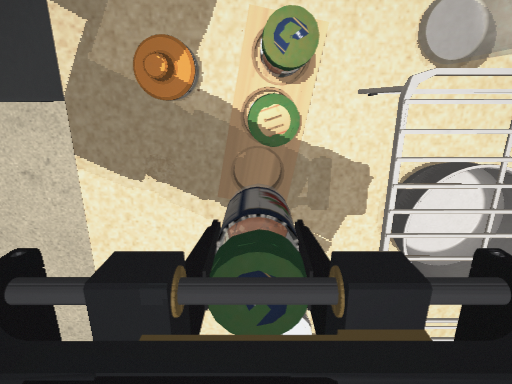

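Two jars stand in their wells (at pixels (290,38), (273,118)); the third hangs over the empty well (257,170).

arm_command(motion=[-1, 0, 0, 15, 0, 0, 0, -1, 0, 0, 45, 0, 0, 0, -1, 0, 0, 80, 0, 0, 0, -1, 0, 0, 110, 0, 0, 0, -1, 0, 0, 125, 0, 0, 0, -1, 0, 0, 135, 0, 0, 0, -1, 0, 0, 142, 0, 0, 0, -1, 0, 0, 147, 0, 0, 0, -1, 0, 0, 149, 0, 0, 0, -1, 0, 0, 150, 0, 0, 0, -1, 0, 0, 150, 0, 0, 0, -1, 0, 0, 150, 0, 0, 0])

```text
t: 19.1
eef_pos: [546.9, -197.5, 56.0]
tcp_rot: [3.141, -0.001, 0.0]
ft_force: [0.1, 0.4, -0.1]
opening: 0.48
```

arm_command(motion=[1, 0, 0, 0, 0, 0, 0, 1, 0, 0, 0, 0, 0, 0, 1, 0, 0, 0, 0, 0, 0, 1, 0, 0, 0, 0, 0, 0, 1, 0, 0, -20, 0, 0, 0, 1, 0, 0, -60, 0, 0, 0, 1, 0, 0, -100, 0, 0, 0, 1, 0, 0, -135, 0, 0, 0, 1, 2, 10, -150, 0, 0, 0, 1, 5, 30, -150, 0, 0, 0, 1, 11, 65, -150, 0, 0, 0, 1, 18, 105, -150, 0, 0, 0, 1, 24, 140, -150, 0, 0, 0, 1, 28, 163, -150, 0, 0, 0, 1, 30, 174, -150, 0, 0, 0, 1, 30, 174, -150, 0, 0, 0, 1, 30, 174, -150, 0, 0, 0])

```text
t: 20.8
eef_pos: [576.4, -370.9, 204.8]
tcp_rot: [-3.141, 0.001, 0.0]
ft_force: [-1.0, 0.3, 0.1]
opening: 0.999
```

```bash
python3 look.py w7 577 -372 90 105
```

```text
[ 576.44592831 -370.88096182  204.78633532] 0.9994372974161492
3131 ((577.4819946289062, -372.9054260253906), 31.67190170288086)
```

View pics/w7.png

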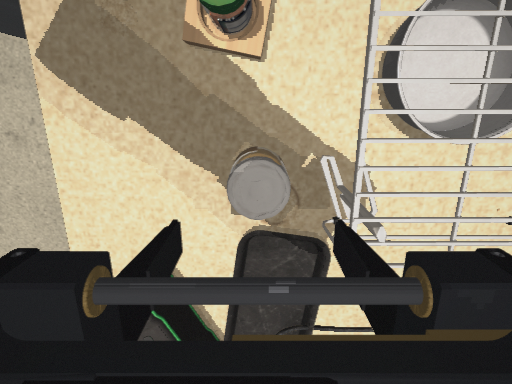

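Run:
```python
from h import *
c=env.calibration('wrist'); p,d=env.read_camera('wrist'); P=cloud('wrist',d,c)
for n,Q in [('w',P),('top',np.load('top0.npy')),('scene',np.load('scene0.npy'))]:
  for x0,x1,z0 in [(612,645,12),(645,680,12),(645,700,90)]:
    m=(Q[...,0]>x0)&(Q[...,0]<x1)&(abs(Q[...,1]+372)<45)&(Q[...,2]>z0)&(Q[...,2]<190)
    q=Q[m]; print(n,x0,len(q),np.round(np.percentile(q,[0,50,100],axis=0)) if len(q) else '')
```

```text
w 612 0 
w 645 1110 [[ 658. -412.   12.]
 [ 662. -364.  135.]
 [ 680. -327.  138.]]
w 645 1867 [[ 658. -412.   90.]
 [ 676. -375.  135.]
 [ 700. -327.  139.]]
top 612 0 
top 645 154 [[ 658. -416.   16.]
 [ 662. -377.  135.]
 [ 680. -329.  139.]]
top 645 238 [[ 658. -416.   90.]
 [ 672. -385.  135.]
 [ 700. -329.  140.]]
scene 612 0 
scene 645 195 [[ 659. -416.   46.]
 [ 662. -376.  136.]
 [ 680. -329.  140.]]
scene 645 322 [[ 659. -416.   91.]
 [ 669. -388.  136.]
 [ 700. -329.  141.]]
```

Run:
```python
from h import *
print(env.state()['joints'])
for n in ['top','scene']:
    Q=np.load(n+'0.npy')
    for y0,y1,dx in [(-440,-405,16),(-340,-305,16),(-475,-405,55)]:
        m=(abs(Q[...,0]-577)<dx)&(Q[...,1]>y0)&(Q[...,1]<y1)&(Q[...,2]>5)
        print(n,y0,m.sum(),np.nanmax(Q[m][:,2]) if m.any() else '')
```

```text
[-6.67255015e-01  5.87277730e-01  1.40587832e+00  2.15197255e-04
  1.14890142e+00 -6.68674519e-01]
top -440 0 
top -340 8 95.86113155480359
top -475 92 25.05561091441666
scene -440 23 96.65124492833979
scene -340 1 5.8981311469751745
scene -475 358 96.65124492833979
```

arm_command(motion=[1, 0.9, 1.8, 0, 0, 0, -90, 1, 0.9, 1.8, 0, 0, 0, -90, 1, 0.9, 1.8, 0, 0, 0, -90, 1, 0.9, 1.8, 0, 0, 0, -90, 1, 0.9, 1.8, 0, 0, 0, -90, 1, 0.9, 1.8, 0, 0, 0, -90, 1, 0.9, 1.8, 0, 0, 0, -90, 1, 0.9, 1.8, 0, 0, 0, -90, 1, 0.9, 1.8, 0, 0, 0, -90, 1, 0.9, 1.8, 0, 0, 0, -90, 1, 0.9, 1.8, 0, 0, 0, -90, 1, 0.9, 1.8, 0, 0, 0, -90, 1, 0.9, 1.8, 0, 0, 0, -90])

```text
t: 22.2
eef_pos: [577.8, -372.6, 205.9]
tcp_rot: [3.141, 0.0, 1.57]
ft_force: [-0.4, -0.9, 0.4]
opening: 0.998
```

```bash
python3 look.py w8 577 -372 90 105
```

```text
[ 577.79144872 -372.59208246  205.87465085] 0.9980055653623268
3145 ((576.6735229492188, -373.09521484375), 31.502967834472656)
```

View pics/w8.png

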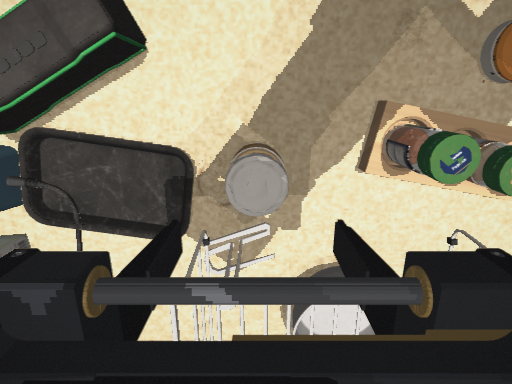

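arm_command(motion=[1, 0, 0, 40, 0, 0, 0, 1, 0, 0, 80, 0, 0, 0, 1, 0, 0, 115, 0, 0, 0, 1, 0, 0, 140, 0, 0, 0, 1, 0, 0, 155, 0, 0, 0, 1, 0, 0, 161, 0, 0, 0, 1, 0, 0, 161, 0, 0, 0, -1, 0, 0, 161, 0, 0, 0, -1, 0, 0, 161, 0, 0, 0, -1, 0, 0, 161, 0, 0, 0, -1, 0, 0, 161, 0, 0, 0, -1, 0, 0, 161, 0, 0, 0, -1, 0, 0, 161, 0, 0, 0, -1, 0, 0, 161, 0, 0, 0])

```text
t: 23.65
eef_pos: [577.8, -373.4, 45.0]
tcp_rot: [3.141, 0.0, 1.571]
ft_force: [-0.6, -0.4, 4.3]
opening: 0.663
```

arm_command(motion=[-1, 0, 0, -8, 0, 0, 0, -1, 0, 0, -28, 0, 0, 0, -1, 0, 0, -60, 0, 0, 0, -1, 0, 0, -95, 0, 0, 0, -1, 0, 0, -130, 0, 0, 0, -1, 0, 0, -155, 0, 0, 0, -1, 8, 0, -165, 0, 0, 0, -1, 24, -1, -165, 0, 0, 6, -1, 50, -2, -165, 0, 0, 12, -1, 82, -3, -165, 0, 0, 19, -1, 116, -4, -165, 0, 0, 26, -1, 150, -5, -165, 0, 0, 33, -1, 184, -6, -165, 0, 0, 40, -1, 218, -7, -165, 0, 0, 47, -1, 252, -8, -165, 0, 0, 54, -1, 286, -9, -165, 0, 0, 61, -1, 320, -10, -165, 0, 0, 68, -1, 345, -11, -165, 0, 0, 75, -1, 360, -12, -165, 0, 0, 82, -1, 365, -12, -165, 0, 0, 90])

```text
t: 25.65
eef_pos: [564.3, -6.0, 208.5]
tcp_rot: [-3.141, 0.002, -0.003]
ft_force: [-0.4, 0.0, -5.1]
opening: 0.661
```

arm_command(motion=[-1, 0, -6, 0, 0, 0, 0, -1, -1, -22, 0, 0, 0, 0, -1, -2, -50, 0, 0, 0, 0, -1, -3, -85, 0, 0, 0, 0, -1, -4, -120, 0, 0, 0, 0, -1, -4.5, -148, 0, 0, 0, 0, -1, -5, -165, 0, 0, 0, 0, -1, -5, -172, 0, 0, 0, 0, -1, -5, -172, 0, 0, 0, 0, -1, -5, -172, 0, 0, 0, 0])

```text
t: 26.65
eef_pos: [560.5, 162.9, 209.5]
tcp_rot: [3.141, 0.0, 0.0]
ft_force: [-0.2, -0.1, -3.9]
opening: 0.664
```

Run:
```python
from well import *
print(env.state()['eef_pos'],env.state()['opening'])
c=env.calibration('wrist'); p,d=snap('wrist','w9'); P=cloud('wrist',d,c)
for n,x,y,r in [('s2',564,258,39),('s1',561,164,39)]: print(n,holes(P,x,y,r))
```

```text
[560.46511819 162.89297603 209.50226127] 0.6635931435855814
s2 (array([563.2, 256.4]), 3043, 3867, np.float64(18.0))
s1 (array([560.3, 162.3]), 1707, 2160, np.float64(4.9))
```

View pics/w9.png

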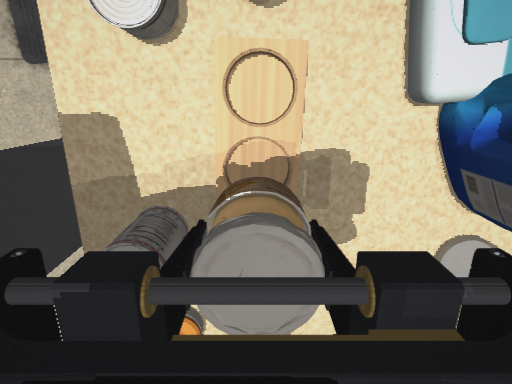

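arm_command(motion=[-1, 0, 0, 15, 0, 0, 0, -1, 0, 0, 45, 0, 0, 0, -1, 0, 0, 80, 0, 0, 0, -1, 0, 0, 110, 0, 0, 0, -1, 0, 0, 128, 0, 0, 0, -1, 0, 0, 138, 0, 0, 0, -1, 0, 0, 146, 0, 0, 0, -1, 0, 0, 151, 0, 0, 0, -1, 0, 0, 153.5, 0, 0, 0, -1, 0, 0, 155, 0, 0, 0, -1, 0, 0, 155, 0, 0, 0, -1, 0, 0, 155, 0, 0, 0])

```text
t: 27.9
eef_pos: [560.6, 163.8, 55.1]
tcp_rot: [-3.141, -0.001, 0.001]
ft_force: [0.5, 0.0, -4.6]
opening: 0.661
```

arm_command(motion=[-1, 0, 0, 0.7, 0, 0, 0, -1, 0, 0, 0.7, 0, 0, 0, -1, 0, 0, 0.7, 0, 0, 0])

```text
t: 28.2
eef_pos: [560.7, 164.0, 55.0]
tcp_rot: [-3.141, -0.001, 0.0]
ft_force: [-2.5, 0.8, 5.7]
opening: 0.662
```

arm_command(motion=[1, 0, 0, 0, 0, 0, 0, 1, 0, 0, 0, 0, 0, 0, 1, 0, 0, 0, 0, 0, 0, 1, 0, 0, 0, 0, 0, 0, 1, 0, 0, -20, 0, 0, 0, 1, 0, 0, -60, 0, 0, 0, 1, 0, 0, -100, 0, 0, 0, 1, 0, 0, -135, 0, 0, 0, 1, 0, -12, -150, 0, 0, 0, 1, -1, -38, -150, 0, 0, 0, 1, -2, -75, -150, 0, 0, 0, 1, -2, -115, -150, 0, 0, 0, 1, -3, -155, -150, 0, 0, 0, 1, -3, -190, -150, 0, 0, 0, 1, -4, -212, -150, 0, 0, 0, 1, -4, -219, -150, 0, 0, 0, 1, -4, -219, -150, 0, 0, 0, 1, -4, -219, -150, 0, 0, 0])

```text
t: 30.0
eef_pos: [556.5, 381.7, 203.9]
tcp_rot: [3.141, 0.0, -0.0]
ft_force: [-0.4, 0.4, 0.2]
opening: 1.002
```

```bash
python3 look.py w10 557 383 88 102
python3 - <<'E'
from h import *
for n in ['top','scene']:
    Q=np.load(n+'0.npy')
    for x0,x1,z0 in [(592,630,12),(470,522,12),(592,690,90),(445,592,100)]:
        m=(Q[...,0]>x0)&(Q[...,0]<x1)&(abs(Q[...,1]-383)<50)&(Q[...,2]>z0)
        print(n,x0,m.sum(),np.nanmax(Q[m],0) if m.any() else '')
E
```

```text
[556.50518723 381.68815708 203.87011386] 1.0016539171656011
3086 ((557.29150390625, 385.3625183105469), 31.292049407958984)
top 592 0 
top 470 10 [471.54651044 360.78316855  60.43881452]
top 592 0 
top 445 0 
scene 592 0 
scene 470 16 [475.42762653 364.52290207  61.19795389]
scene 592 0 
scene 445 2 [584.36072895 393.35514434 101.22657903]
```

View pics/w10.png

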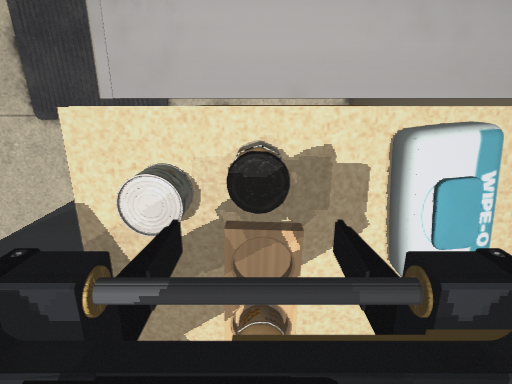

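arm_command(motion=[1, 0.5, -2.5, 40, 0, 0, 0, 1, 0.5, -2.5, 80, 0, 0, 0, 1, 0.5, -2.5, 115, 0, 0, 0, 1, 0.5, -2.5, 140, 0, 0, 0, 1, 0.5, -2.5, 155, 0, 0, 0, 1, 0.5, -2.5, 160, 0, 0, 0, 1, 0.5, -2.5, 160, 0, 0, 0, -1, 0.5, -2.5, 160, 0, 0, 0, -1, 0.5, -2.5, 160, 0, 0, 0, -1, 0.5, -2.5, 160, 0, 0, 0, -1, 0.5, -2.5, 160, 0, 0, 0, -1, 0.5, -2.5, 160, 0, 0, 0, -1, 0.5, -2.5, 160, 0, 0, 0, -1, 0.5, -2.5, 160, 0, 0, 0])

```text
t: 31.45
eef_pos: [557.0, 385.4, 44.3]
tcp_rot: [-3.141, -0.001, 0.0]
ft_force: [-0.8, 0.6, 3.8]
opening: 0.661
```

arm_command(motion=[-1, 0, 0, -8, 0, 0, 0, -1, 0, 0, -28, 0, 0, 0, -1, 0, 0, -60, 0, 0, 0, -1, 0, 0, -95, 0, 0, 0, -1, 0, 0, -130, 0, 0, 0, -1, 0, 0, -152, 0, 0, 0, -1, 0.5, 6, -160, 0, 0, 0, -1, 1, 20, -160, 0, 0, 0, -1, 2.5, 45, -160, 0, 0, 0, -1, 4, 75, -160, 0, 0, 0, -1, 5.5, 102, -160, 0, 0, 0, -1, 6.5, 120, -160, 0, 0, 0, -1, 6.5, 127.5, -160, 0, 0, 0, -1, 6.5, 127.5, -160, 0, 0, 0, -1, 6.5, 127.5, -160, 0, 0, 0])

```text
t: 32.95
eef_pos: [563.3, 258.2, 203.7]
tcp_rot: [-3.141, 0.0, 0.0]
ft_force: [0.5, 0.7, -3.0]
opening: 0.662
```

Run:
```python
from well import *
print(env.state()['eef_pos'],env.state()['opening'])
c=env.calibration('wrist'); p,d=snap('wrist','w11'); P=cloud('wrist',d,c)
print(holes(P,564,257,39))
```

```text
[563.32103218 258.21109174 203.65180307] 0.6622371103764452
(array([563.2, 256.7]), 1651, 2015, np.float64(273.4))
```

View pics/w11.png

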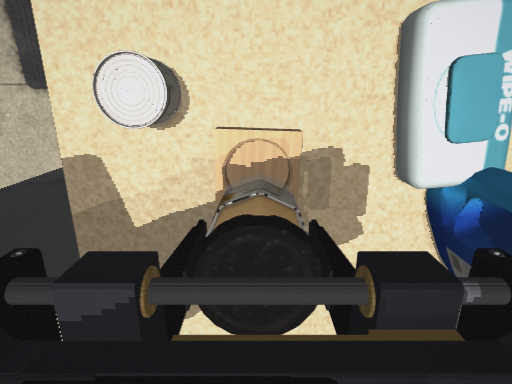

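arm_command(motion=[-1, 0, 0, 15, 0, 0, 0, -1, 0, 0, 45, 0, 0, 0, -1, 0, 0, 80, 0, 0, 0, -1, 0, 0, 110, 0, 0, 0, -1, 0, 0, 126, 0, 0, 0, -1, 0, 0, 136, 0, 0, 0, -1, 0, 0, 143, 0, 0, 0, -1, 0, 0, 147, 0, 0, 0, -1, 0, 0, 149, 0, 0, 0, -1, 0, 0, 150, 0, 0, 0, -1, 0, 0, 150.5, 0, 0, 0, -1, 0, 0, 150.5, 0, 0, 0])

```text
t: 34.2
eef_pos: [563.7, 257.9, 54.3]
tcp_rot: [-3.141, -0.001, 0.0]
ft_force: [-1.1, 0.7, 3.8]
opening: 0.665
```

On the floor (force reversed to +3.8 N). Release and move up and away.

arm_command(motion=[1, 0, 0, 0, 0, 0, 0, 1, 0, 0, 0, 0, 0, 0, 1, 0, 0, 0, 0, 0, 0, 1, 0, 0, 0, 0, 0, 0, 1, 0, 0, -20, 0, 0, 0, 1, 0, 0, -60, 0, 0, 0, 1, 0, 0, -100, 0, 0, 0, 1, 0, 0, -140, 0, 0, 0, 1, 0, 0, -170, 0, 0, 0, 1, -20, -30, -190, 0, 0, 0, 1, -50, -75, -200, 0, 0, 0, 1, -80, -120, -200, 0, 0, 0, 1, -110, -165, -200, 0, 0, 0, 1, -140, -210, -200, 0, 0, 0, 1, -170, -255, -200, 0, 0, 0, 1, -190, -285, -200, 0, 0, 0, 1, -200, -300, -200, 0, 0, 0, 1, -200, -300, -200, 0, 0, 0, 1, -200, -300, -200, 0, 0, 0])

```text
t: 36.1
eef_pos: [363.1, 557.5, 253.1]
tcp_rot: [3.141, 0.0, 0.001]
ft_force: [0.9, 0.5, -0.2]
opening: 1.001
```

Run:
```python
from h import *
for cam in ['top','scene']:
    p,d=snap(cam,cam+'9'); P=cloud(cam,d)
    for n,x,y,z0,z1 in [('s1',572,-68,106,125),('s2',559,-132.5,106,125),('s3',546.5,-197,106,125),('jB',561,164,95,118),('jA',563.5,257.5,95,118),('tin1',429,71,100,120),('tin2',435,349,50,70),('tim',444.6,-81,50,70)]:
        m=(np.hypot(P[...,0]-x,P[...,1]-y)<(33 if n[0]=='s' else 46))&(P[...,2]>z0)&(P[...,2]<z1)
        q=P[m]; print(cam,n,m.sum(),np.round(cv2.minEnclosingCircle(q[:,:2].astype(np.float32)),1) if 0 else [np.round(v,1) for v in cv2.minEnclosingCircle(q[:,:2].astype(np.float32))] if len(q) else '', np.round(np.median(q[:,2]),1) if len(q) else '')
s=env.state(); print(s['t'],s['eef_pos'],s['ft_force'])
```

```text
top s1 237 [array([572.4, -67. ]), np.float64(22.7)] 115.7
top s2 239 [array([ 559.7, -131.3]), np.float64(22.5)] 115.8
top s3 244 [array([ 546.7, -196.5]), np.float64(23.0)] 115.7
top jB 446 [array([560.9, 165.8]), np.float64(31.9)] 107.0
top jA 436 [array([564.3, 257.2]), np.float64(31.8)] 103.8
top tin1 649 [array([428.9,  72.2]), np.float64(37.3)] 107.4
top tin2 587 [array([436.1, 349.9]), np.float64(38.1)] 55.4
top tim 68 [array([444.5, -81.2]), np.float64(12.6)] 56.3
scene s1 204 [array([574.5, -70.1]), np.float64(23.9)] 117.0
scene s2 226 [array([ 562.4, -133.1]), np.float64(25.1)] 116.8
scene s3 253 [array([ 548.7, -197.9]), np.float64(24.2)] 117.0
scene jB 270 [array([560.5, 164.9]), np.float64(34.6)] 108.2
scene jA 228 [array([566.3, 254.8]), np.float64(34.5)] 105.4
scene tin1 450 [array([428.5,  71.2]), np.float64(41.8)] 109.1
scene tin2 299 [array([440. , 345.8]), np.float64(42.8)] 57.3
scene tim 65 [array([446.1, -85.2]), np.float64(12.8)] 57.3
36.2 [364.02098625 556.72746252 253.40767673] [-0.53335819 -0.31480377  0.09723329]
```

View pics/scene9.png

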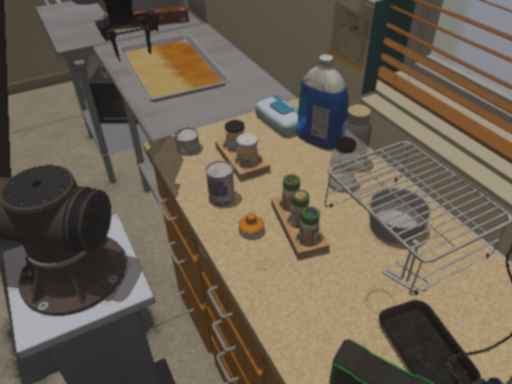

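View pics/top9.png

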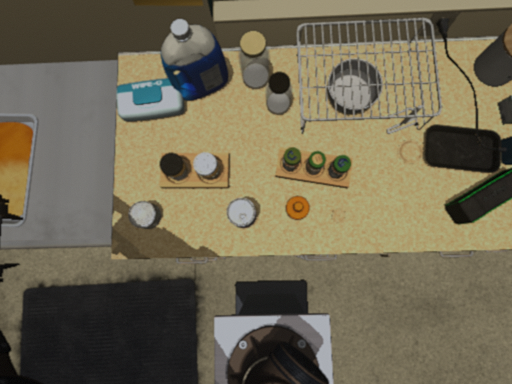

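```bash
python3 -c "
from cell import env
print(env.job_done())"
```

```text
the job is handed in; nothing more can be done
None
```

The job is handed in at about 36 s on the robot's clock. All three spice jars stand in the three-well rack, and both wide jars stand in the two-well stand.

- **Seating:** in the final top view every jar is within about 2 mm of its well's centre. The cap and lid heights are 10 mm above where they were on the worktop, give or take 0.2 mm. That matches the height of the well floors.
- **Left alone:** the top view shows the two tins and the timer within 1 mm of where they started, and nothing fell.
- **Disagreement between cameras:** the scene camera read about 2–4 mm off the top camera, both before and after the job. That is slightly more than the stated 2 mm calibration. It was a consistent offset, so I relied on the top and wrist cameras.
- **Changes along the way:** I picked up the pale-lidded jar with the gripper turned 90° to keep clear of the wire rack. When I set that jar down, the wrist force still showed its weight, so I lowered it a little further until it touched the floor before letting go.
- **Forces:** no force reading was above 6 N, though I only read the force at the end of each move.

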